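# Switch the ball sorter to its other tray and feed the balls

## Task

Rock the yellow seesaw of the ball sorter over to its other side by pressing down its raised red tab with a fingertip. Then press the orange paddle down and keep it down until all three steel balls have rolled from the feed chute into the tray that the seesaw did not point to at first, and let go of the paddle. Only press: never touch or lift the balls, and leave the other things on the bench where they are.

Things in the scene. Friction and masses are not known exactly. Their poses are not given: they have to be found in the camera images.
- sorter: Fixed ball sorter on a grey base plate 220 x 580 x 8 mm (x -65 to +155 mm, y +-290 mm about the origin). Origin on the bench under the seesaw's pivot; +x points away from the robot, up the feed chute; +y to the left; turned up to 0.22 rad about vertical. Trays at both ends of the seesaw, blue at +y, green at -y.
- chute_mouth (a point): Floor of the aluminium feed chute at its mouth, 128 mm above the bench, over the middle of the seesaw. From here the chute climbs at 10 degrees along the sorter's +x for 190 mm, inside 27 mm wide, walls 18 mm high.
- tray_left (a point): Middle of the rubber floor of the blue tray at the seesaw's left (+y) end, 12 mm above the bench. Inside 116 mm (x) by 152 mm (y); near wall 44 mm, far wall 88 mm, side walls 64 mm above the bench.
- tray_right (a point): The same for the green tray at the right (-y) end.
- seesaw (a joint): Tilt of the yellow seesaw trough about its level pivot, 110 mm high, rad; stops at -0.26 and +0.26. Positive: left end up, balls run to the right, green tray; negative: right end up, balls run to the left, blue tray. A dark 40 mm weight standing over the pivot (top 180 mm above the bench) makes it fall to a stop by itself once past level; it starts at either stop. About 1 N at a tab moves it.
- tab_left (a point): Top centre of the red tab at the seesaw's left (+y) end: flat, 50 x 44 x 5 mm, on the robot's side of the trough, 108 mm left of the pivot and 48 mm in front of the trough's middle line. About 143 mm above the bench when up, 87 mm when down: 56 mm of travel, of which a little over 28 mm takes it past level.
- tab_right (a point): The same at the seesaw's right (-y) end.
- gate (a joint): Angle of the sprung stop gate, rad: 0 closed (a steel blade hangs in the feed chute and holds the balls back), 0.45 fully open (paddle fully down). Open enough for the balls above 0.36. It springs shut when let go; at the paddle about 1.5 N starts it and 4.5 N takes it fully down.
- paddle (a point): Top centre of the orange paddle of the stop gate, 45 x 44 mm, flat, at sorter x = 60 mm, y = -122 mm, 184 mm above the bench when closed. It swings down by 27 mm (about a level axis along the sorter's x, 62 mm to its left) to its stop, lifting the blade. Keep it down about 3 s for all balls to roll out.
- ball1: Steel ball 1 of 3, 24 mm diameter, about 56 g, origin at its centre; the balls wait in a row behind the blade in the feed chute, ball 1 lowest.
- ball2: Steel ball 2 of 3, 24 mm diameter, about 56 g, origin at its centre; the balls wait in a row behind the blade in the feed chute, ball 1 lowest.
- ball3: Steel ball 3 of 3, 24 mm diameter, about 56 g, origin at its centre; the balls wait in a row behind the blade in the feed chute, ball 1 lowest.
- race: Bystander: steel bearing ring, 52 mm across, 18 mm high, on the sorter's base plate behind the left tray; origin under its centre.
- pin: Bystander: steel piston pin standing on end, 23 mm diameter, 55 mm high, on the sorter's base plate behind the right tray; origin under its centre.
- piston: Bystander: aluminium piston, 86 mm diameter, 66 mm high, on the bench to the left; origin under its centre.
- spray: Bystander: pale can with a red band, 62 mm diameter, about 190 mm high, on the bench left of the sorter; origin under its centre.
- jar: Bystander: jar with black lid, 70 mm diameter, 85 mm high, on the bench right of the sorter; origin under its centre.
- wrench: Bystander: wrench lying on the bench to the right; origin under its middle.
- screwdriver: Bystander: screwdriver lying on the bench in front of the left tray; origin under its middle.

How it is judged:
On the way, in this order (a step that is already met when the one before it is completed fails the run):
1. the seesaw is rocked over to its other stop while all three balls still wait behind the gate (distance of tab_left from where it was at the start of the episode above 0.031 m and (value of joint seesaw above 0.22 rad or value of joint seesaw below -0.22 rad) and x of each of ball1, ball2, ball3 in the frame of sorter above 0.066 m), for 0.2 s.
2. with the paddle pressed, the balls are let out (value of joint gate above 0.3 rad), for 0.1 s.
3. all three balls are in the tray that the seesaw now points to (((value of joint seesaw above 0.22 rad and y of each of ball1, ball2, ball3 in the frame of sorter below -0.124 m and z of each of ball1, ball2, ball3 in the frame of sorter below 0.05 m and x of ball1 in the frame of sorter between -0.06 and 0.06 m and x of ball2 in the frame of sorter between -0.06 and 0.06 m and x of ball3 in the frame of sorter between -0.06 and 0.06 m) or (value of joint seesaw below -0.22 rad and y of each of ball1, ball2, ball3 in the frame of sorter above 0.124 m and z of each of ball1, ball2, ball3 in the frame of sorter below 0.05 m and x of ball1 in the frame of sorter between -0.06 and 0.06 m and x of ball2 in the frame of sorter between -0.06 and 0.06 m and x of ball3 in the frame of sorter between -0.06 and 0.06 m))), for 0.2 s.
At the end, for the whole second after the job is handed in: The seesaw lies at the stop opposite to its first one (tilt over 0.22 rad), all three balls lie inside the tray on its low side at rest (under 0.05 m/s), and the stop gate has sprung shut (under 0.05 rad) (distance of tab_left from where it was at the start of the episode above 0.031 m and (value of joint seesaw above 0.22 rad or value of joint seesaw below -0.22 rad) and ((value of joint seesaw above 0.22 rad and y of each of ball1, ball2, ball3 in the frame of sorter below -0.124 m and z of each of ball1, ball2, ball3 in the frame of sorter below 0.05 m and x of ball1 in the frame of sorter between -0.06 and 0.06 m and x of ball2 in the frame of sorter between -0.06 and 0.06 m and x of ball3 in the frame of sorter between -0.06 and 0.06 m) or (value of joint seesaw below -0.22 rad and y of each of ball1, ball2, ball3 in the frame of sorter above 0.124 m and z of each of ball1, ball2, ball3 in the frame of sorter below 0.05 m and x of ball1 in the frame of sorter between -0.06 and 0.06 m and x of ball2 in the frame of sorter between -0.06 and 0.06 m and x of ball3 in the frame of sorter between -0.06 and 0.06 m)) and value of joint gate below 0.05 rad and linear speed of each of ball1, ball2, ball3 below 0.05 m/s); the robot touches nothing.
It fails at once if a ball is touched by the robot (contact force between any of the fingers, the arm and ball1 above 0.5 N or contact force between any of the fingers, the arm and ball2 above 0.5 N or contact force between any of the fingers, the arm and ball3 above 0.5 N).
It fails at once if a ball is lifted or carried above the chute (height (world z) of any of ball1, ball2, ball3 above 0.19 m).
It fails at once if a bystander is moved by more than 20 mm (distance of any of race, pin, piston, spray, jar, wrench, screwdriver from where it was at the start of the episode above 0.02 m).
It also fails if it takes over 48 s, if anything falls off the work surface, if the arm or the gripper's body presses on something with over 40 N, if the wrist force passes 120 N, or if a joint passes its speed limit or range.

## Robot

A 6-joint arm with a two-finger parallel gripper is mounted at the origin on the work surface. World frame = base frame: x ahead of the robot, y to its left, z up, the work surface at z = 0. Lengths are in m, angles in rad, forces in N, time in s.
With the tool pointing down it reaches from about 0.35 to 0.775 m from the base axis. Payload 7.3 kg.
Tool frame: the origin (TCP) lies on the centre line of the jaws, within the pads' length; the fingertips stand 11 mm ahead of it and the grasp point (between the pads) lies 8 mm behind it; z points along the fingers, y is the direction in which the jaws open and shut (so a half turn about z gives the same grasp; the last joint's range is limited). The gripper opens to 92 mm and grips with 3 to 60 N. Pads are 19 mm wide; open, the fingers measure 130 mm over their backs; the gripper's body (75 mm by 190 mm) begins 47 mm behind the grasp point.
Start: joints at [1.035, 0.342, 1.524, -0, 1.275, -0.146], TCP at [0.199, 0.486, 0.238] pointing down, gripper open.
Joint ranges: [-2.53, 2.53], [-0.77, 2.02], [0.04, 2.7], [-1, 4.14], [0.28, 2.66], [-3.11, 3.11]. Speed limits (rad/s): [2.57, 2.57, 3.14, 3.14, 3.14, 3.14].

## Interface

Orientations are given as [roll, pitch, yaw] about the fixed x, y, z axes, in that order (R = Rz(yaw) Ry(pitch) Rx(roll)).
In Python, from cell import robot gives the robot as it stands.
- The arm moves only by the tool jog_arm, never from a script. Its argument "deltas" is one flat list of numbers, 6 for each row, row after row: the shift along the world's x, y, z in units of 0.1 m (1.0 is 0.1 m), then the turn, a rotation vector about the world's x, y, z in units of 90 degrees (1.0 is 90 degrees). A call has 1 to 5 rows; each row is the pose to reach, as a shift and turn from the pose commanded when the call began; what a row does not reach only later rows make up. A row lasts 1/12 s, in which the tool goes at most 41.7 mm and 7.16 degrees, less where a joint would pass 70% of its speed; a pose out of reach is approached as far as the arm can. A call with a number of a shift or a turn outside -1 to 1 is refused whole. A call with a gripper value outside its range is refused whole. "claw" is the opening, from 0 (shut) to 1 (fully open), set as the call begins (left out, the last holds). The fingers move at their own pace and stop on an object; "newtons" is the grip in N (left out, the last holds). Time passes only in rows, so rows that repeat a pose let the fingers close. It gives the time, the measured TCP pose, the force and the opening at its end, in the units of the state.
- robot.observe(): the state, without advancing time (a new reading comes with each control period).
- robot.read_camera(name): name is "side" or "top" or "wrist"; returns the picture (400x640x3 uint8, red, green, blue); there is no depth.
- robot.camera_params(name): a dict with "fx", "fy", "cx", "cy" (pixels), "k1" (the pictures are not rectified: a ray, as slopes to the right and down, at radius r is drawn at 1 + k1 r^2 times it, then the intrinsics apply), "R" (3x3) and "t" (3): a world point X has camera coordinates R X + t. Camera axes: x right, y down, z forward; pixel columns grow to the right and rows downward; lengths in m; the calibration is good to about 2 mm. A picture is of the moment at which its call begins: read the wrist's pose just before it. camera_params takes no time and is no camera call; for the wrist camera it gives the pose at the moment of the call.
- robot.hand_in(): hands the job in, once; it reports no verdict.
The state is a dict: "time": time; "qpos": joint angles; "qvel": joint speeds; "joint_efforts": joint torques, N m; "tool_pos": TCP position; "tool_rot": TCP orientation; "contact_force": force on the tool from outside, world axes, zero at the start; "torque": the same for the moment, N m; "opening": finger opening in m.
Only numpy, scipy, OpenCV 4.12 (cv2) and the standard library are available. Lean on these libraries where they do the work, as an engineer would, in place of code of your own. Each camera call takes 0.05 s, during which the arm holds its last target. There are 200 camera calls.

## Working session

There is one attempt and no reset: what is moved stays moved. The work goes in short steps, Python scripts to look and compute and a tool call to move; the robot and the scene stay as the last step left them, time stands still between calls to the robot, and variables do not carry over. Pictures are saved under pics/ and viewed, about 8 in all and at most 12, crops included, and the job is handed in when it is done.

Besides the shell and the picture viewer there is one more tool, called after "Call:" as a command line: name --argument value ..., lists and objects as JSON in quotes. jog_arm: Moves the arm, as the interface text tells. Its arguments: {"type":"object","properties":{"deltas":{"type":"array","items":{"type":"number"}},"claw":{"type":"number"},"newtons":{"type":"number"}},"required":["deltas"]}

```bash
mkdir -p pics; ls; python3 - <<'E'
from cell import robot
import cv2,numpy as np
s=robot.observe();print(s['time'],s['tool_pos'],s['tool_rot'],s['opening'])
for n in('side','top'):
    p=robot.camera_params(n);print(n,{k:np.round(v,4).tolist() for k,v in p.items()})
    cv2.imwrite(f'pics/{n}0.png',robot.read_camera(n)[:,:,::-1])
E
```

```text
pics
0.0 [0.19928675 0.48529698 0.23703978] [-3.14009865e+00 -2.12354469e-04  2.75182110e+00] 0.09142950595411659
side {'fx': 433.0132, 'fy': 433.0132, 'cx': 324.3721, 'cy': 197.5827, 'k1': -0.0367, 'R': [[-0.9943, -0.1068, -0.0018], [-0.0733, 0.6952, -0.7151], [0.0776, -0.7108, -0.6991]], 't': [0.5216, 0.1322, 1.5736]}
top {'fx': 362.9748, 'fy': 362.9748, 'cx': 320.7331, 'cy': 200.4464, 'k1': -0.0709, 'R': [[-0.0051, -0.9999, 0.0154], [-0.9972, 0.0039, -0.0743], [0.0742, -0.0158, -0.9971]], 't': [0.0103, 0.5472, 1.1528]}
```

View pics/top0.png

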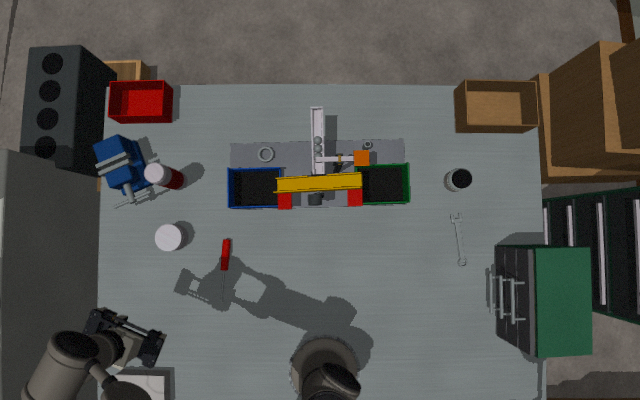

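View pics/side0.png

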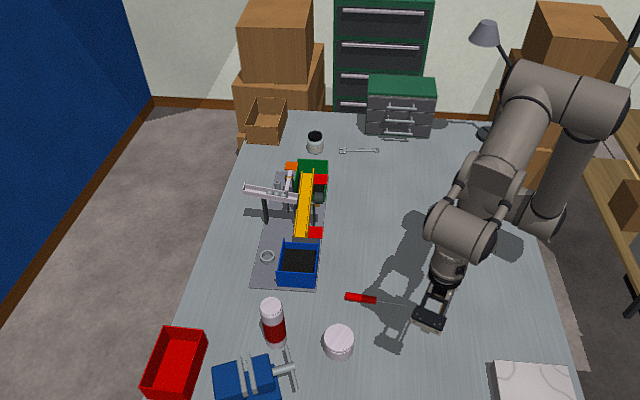

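The top view shows the red tabs at about (285,200) and (355,198), the orange paddle at (361,158) and the chute at (318,140). The side view shows the tabs at about (315,232) and (321,180), and the paddle at (290,166). Next I triangulate these from both views.

```bash
cat > h.py <<'E'
import numpy as np,cv2
from cell import robot
def K(p): return np.array([[p['fx'],0,p['cx']],[0,p['fy'],p['cy']],[0,0,1.]])
def ray(p,uv):
    d=cv2.undistortPoints(np.array([[uv]],float),K(p),np.array([p['k1'],0,0,0.]))[0,0]
    R=np.array(p['R']);return -R.T@p['t'],R.T@np.array([d[0],d[1],1.])
def onz(p,uv,z):
    c,d=ray(p,uv);return c+d*(z-c[2])/d[2]
def tri(a,b):
    (c1,d1),(c2,d2)=a,b
    s=np.linalg.lstsq(np.c_[d1,-d2],c2-c1,rcond=None)[0]
    x,y=c1+s[0]*d1,c2+s[1]*d2
    return (x+y)/2,np.linalg.norm(x-y)
def blobs(img,lo,hi,roi,amin=15):
    x0,y0,x1,y1=roi;h=cv2.cvtColor(img[y0:y1,x0:x1],cv2.COLOR_RGB2HSV)
    m=cv2.inRange(h,lo,hi);n,_,st,c=cv2.connectedComponentsWithStats(m)
    return [(np.round(c[i]+[x0,y0],2).tolist(),(st[i]+[x0,y0,0,0,0]).tolist()) for i in range(1,n) if st[i,4]>=amin]
E
python3 - <<'E'
from h import *
T=cv2.imread('pics/top0.png')[:,:,::-1];S=cv2.imread('pics/side0.png')[:,:,::-1]
rois=dict(top=(220,130,420,220),side=(270,150,340,250))
B={}
for n,I in(('top',T),('side',S)):
    B[n]=[blobs(I,lo,hi,rois[n]) for lo,hi in (((0,150,100),(6,255,255)),((8,150,100),(18,255,255)))]
    print(n,B[n])
pt,ps=robot.camera_params('top'),robot.camera_params('side')
f=lambda L:sorted(L,key=lambda b:-b[1][4])
tl,tr=sorted(f(B['top'][0])[:2]);sr,sl=sorted(f(B['side'][0])[:2],key=lambda b:b[0][1])
for nm,a,b in(('L',tl,sl),('R',tr,sr),('pad',f(B['top'][1])[0],f(B['side'][1])[0])):
    X,g=tri(ray(pt,a[0]),ray(ps,b[0]));print(nm,X.round(4),g)
for r,c,n,I in((rois['top'],4,'t',T),(rois['side'],6,'s',S)):
    cv2.imwrite(f'pics/c{n}.png',cv2.resize(I[r[1]:r[3],r[0]:r[2],::-1],None,fx=c,fy=c))
E
```

```text
top [[([354.53, 197.27], [347, 189, 16, 17, 232]), ([284.32, 201.01], [278, 193, 14, 17, 204])], [([361.15, 157.63], [354, 150, 16, 16, 241])]]
side [[([320.36, 178.53], [314, 174, 14, 10, 131]), ([315.14, 231.77], [308, 226, 15, 13, 168])], [([290.97, 165.54], [285, 161, 13, 10, 100])]]
L [0.5422 0.1201 0.0833] 0.0018224490430854795
R [ 0.5479 -0.0887  0.1397] 0.001337998788375733
pad [ 0.6571 -0.1047  0.1786] 0.001164608834303084
```

View pics/ct.png

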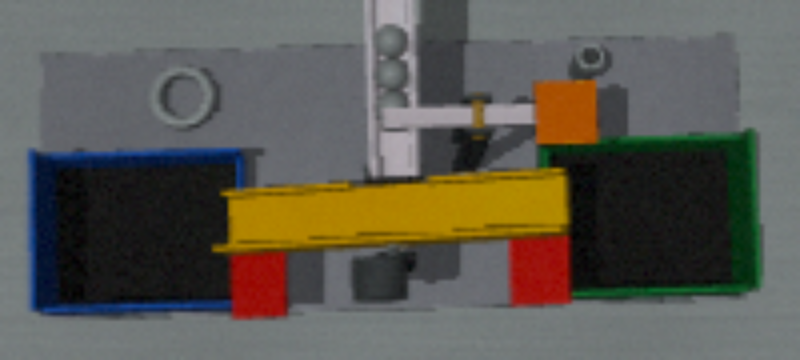

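View pics/cs.png

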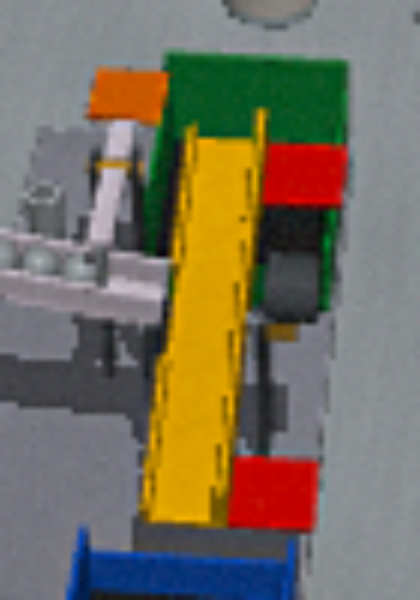

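The right tab is up, at z≈0.14, and the left is down. The sorter is turned by about 0.027 rad. The tab spacing is 209 mm (expected 2·108·cos 0.26 = 209), and the paddle lies within 2 mm of where the layout predicts. I'll shut the gripper and bring the jaws in line with sorter x, so the wide gripper body clears the weight.

Call:
jog_arm --deltas '[0.1,-0.15,0.2,0,0,-0.024,0.2,-0.35,0.4,0,0,-0.048,0.32,-0.55,0.55,0,0,-0.072,0.44,-0.75,0.6,0,0,-0.096,0.56,-0.96,0.6,0,0,-0.122]' --claw 0 --newtons 10

```text
time: 0.52
tool_pos: [0.2562, 0.3892, 0.2991]
tool_rot: [3.139, 0.0, 2.559]
contact_force: [0.3, 1.2, 0.2]
opening: 0.0627
```

Call:
jog_arm --deltas '[0.11,-0.19,0,0,0,-0.024,0.22,-0.38,0,0,0,-0.048,0.34,-0.58,0,0,0,-0.073,0.45,-0.77,0,0,0,-0.098,0.56,-0.96,0,0,0,-0.122]'

```text
time: 0.93
tool_pos: [0.3117, 0.2925, 0.2975]
tool_rot: [-3.141, -0.0, 2.367]
contact_force: [0.0, 0.7, -0.1]
opening: 0.0297
```

Call:
jog_arm --deltas '[0.11,-0.19,0,0,0,-0.024,0.22,-0.38,0,0,0,-0.048,0.34,-0.58,0,0,0,-0.073,0.45,-0.77,0,0,0,-0.098,0.56,-0.96,0,0,0,-0.122]'

```text
time: 1.35
tool_pos: [0.3677, 0.1965, 0.2975]
tool_rot: [-3.141, -0.0, 2.175]
contact_force: [0.1, -0.5, 0.0]
opening: 0.0009
```

Call:
jog_arm --deltas '[0.11,-0.19,0,0,0,-0.024,0.22,-0.38,0,0,0,-0.048,0.34,-0.58,0,0,0,-0.073,0.45,-0.77,0,0,0,-0.098,0.56,-0.96,0,0,0,-0.122]'

```text
time: 1.77
tool_pos: [0.4237, 0.1006, 0.2975]
tool_rot: [-3.141, -0.0, 1.983]
contact_force: [1.0, 0.3, 0.4]
opening: 0.0003
```

Call:
jog_arm --deltas '[0.11,-0.19,0,0,0,-0.024,0.22,-0.38,0,0,0,-0.048,0.34,-0.58,0,0,0,-0.073,0.45,-0.77,0,0,0,-0.098,0.56,-0.96,0,0,0,-0.122]'

```text
time: 2.18
tool_pos: [0.4797, 0.0046, 0.2974]
tool_rot: [-3.141, -0.0, 1.791]
contact_force: [0.1, -0.3, -0.1]
opening: 0.0002
```

Call:
jog_arm --deltas '[0.11,-0.19,0,0,0,-0.024,0.22,-0.38,0,0,0,-0.048,0.33,-0.58,0,0,0,-0.073,0.44,-0.77,0,0,0,-0.098,0.53,-0.95,0,0,0,-0.122]'

```text
time: 2.6
tool_pos: [0.5329, -0.0905, 0.2972]
tool_rot: [-3.141, -0.0, 1.6]
contact_force: [-0.5, -0.1, -0.2]
opening: 0.0004
```

Call:
jog_arm --deltas '[0,0,-0.3,0,0,0,0,0,-0.6,0,0,0,0,0,-0.85,0,0,0,0,0,-1.0,0,0,0,0,0,-1.0,0,0,0]'

```text
time: 3.02
tool_pos: [0.5303, -0.0888, 0.1938]
tool_rot: [-3.134, -0.003, 1.602]
contact_force: [0.0, 0.5, -0.2]
opening: 0.0004
```

```bash
python3 - <<'E'
from h import *
t=robot.read_camera('top')[120:240,220:420,::-1];s=robot.read_camera('side')[120:260,240:390,::-1]
a=cv2.resize(t,(800,480));b=cv2.resize(s,(600,560))
cv2.imwrite('pics/s1.png',b);cv2.imwrite('pics/t1.png',a)
E
```

```text
(no output)
```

View pics/s1.png

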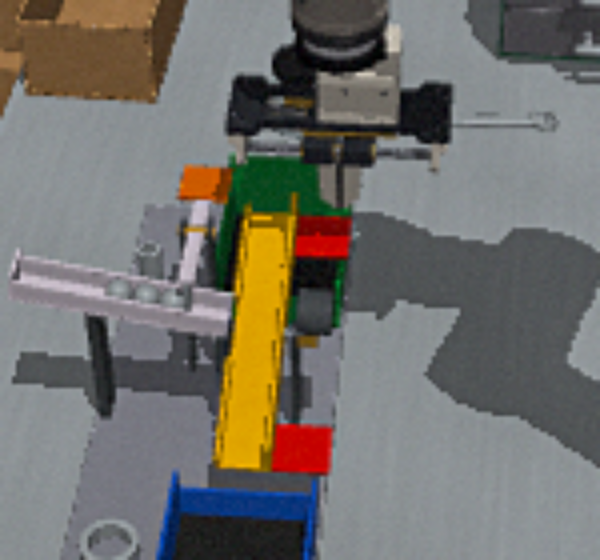

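The fingers are shut above the raised right tab, and the body lies along x with the paddle clear beside it. Now I press.

Call:
jog_arm --deltas '[0,0,-0.1,0,0,0,0,0,-0.2,0,0,0,0,0,-0.28,0,0,0,0,0,-0.36,0,0,0,0,0,-0.44,0,0,0]'

```text
time: 3.53
tool_pos: [0.5325, -0.0894, 0.153]
tool_rot: [3.141, 0.0, 1.602]
contact_force: [0.9, 0.4, 0.2]
opening: 0.0006
```

Call:
jog_arm --deltas '[0,0,-0.08,0,0,0,0,0,-0.16,0,0,0,0,0,-0.24,0,0,0,0,0,-0.32,0,0,0,0,0,-0.4,0,0,0]'

```text
time: 3.95
tool_pos: [0.5325, -0.0893, 0.1129]
tool_rot: [3.142, -0.0, 1.602]
contact_force: [0.2, -0.3, -0.1]
opening: 0.0006
```

Call:
jog_arm --deltas '[0,0,0,0,0,0,0,0,0.3,0,0,0,0,0,0.6,0,0,0,0,0,0.8,0,0,0,0,0,1.0,0,0,0]'

```text
time: 4.37
tool_pos: [0.5328, -0.0894, 0.2155]
tool_rot: [3.14, 0.001, 1.602]
contact_force: [0.7, 0.5, -0.1]
opening: 0.0004
```

```bash
python3 - <<'E'
from h import *
s=robot.read_camera('side');t=robot.read_camera('top')
cv2.imwrite('pics/s2.png',cv2.resize(s[120:260,240:390,::-1],(600,560)))
pt,ps=robot.camera_params('top'),robot.camera_params('side')
print(blobs(s,(0,150,100),(6,255,255),(270,150,340,250)),blobs(t,(0,150,100),(6,255,255),(220,130,420,220)))
E
```

```text
[([325.43, 189.19], [324, 187, 4, 6, 21]), ([314.99, 220.54], [308, 216, 15, 9, 112])] [([282.96, 199.46], [276, 192, 15, 17, 234])]
```

View pics/s2.png

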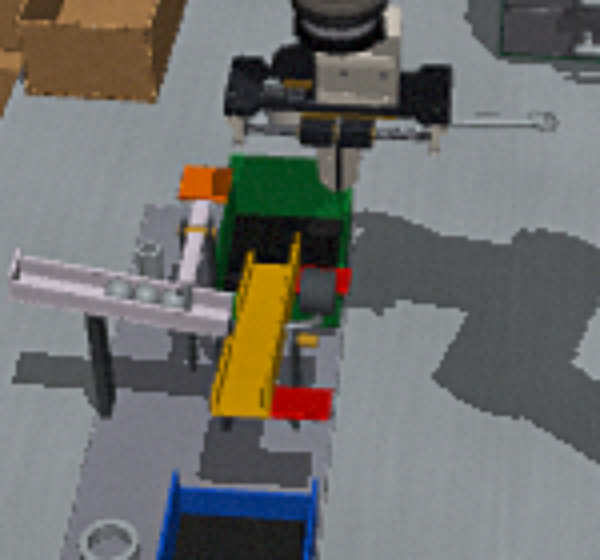

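The seesaw has tipped: the left tab is up, the trough slopes to the green tray, and the balls still wait in the chute at about (115–180, 292). Next is the paddle.

Call:
jog_arm --deltas '[0,0,0.2,0,0,0,0,0,0.4,0,0,0,0.2,-0.02,0.4,0,0,0,0.4,-0.05,0.4,0,0,0,0.6,-0.07,0.4,0,0,0]'

```text
time: 4.88
tool_pos: [0.5931, -0.0965, 0.2535]
tool_rot: [3.141, 0.0, 1.602]
contact_force: [0.3, -1.5, -0.3]
opening: 0.0007
```

Call:
jog_arm --deltas '[0.2,-0.02,0,0,0,0,0.4,-0.05,0,0,0,0,0.62,-0.08,0,0,0,0,0.63,-0.08,0,0,0,0,0.63,-0.08,0,0,0,0]'

```text
time: 5.3
tool_pos: [0.6556, -0.1043, 0.2517]
tool_rot: [-3.139, -0.001, 1.602]
contact_force: [0.1, -0.1, 0.2]
opening: 0.0006
```

Call:
jog_arm --deltas '[0,0,-0.1,0,0,0,0,0,-0.2,0,0,0,0,0,-0.3,0,0,0,0,0,-0.4,0,0,0,0,0,-0.4,0,0,0]'

```text
time: 5.72
tool_pos: [0.6539, -0.104, 0.2106]
tool_rot: [-3.137, -0.001, 1.602]
contact_force: [-0.9, 0.3, -0.3]
opening: 0.0004
```

```bash
python3 - <<'E'
from h import *
s=robot.observe();print(s['tool_pos'],s['contact_force'])
s=robot.read_camera('side');t=robot.read_camera('top')
a=cv2.resize(s[120:260,240:390,::-1],(400,374));b=cv2.resize(t[110:230,290:420,::-1],(400,374))
cv2.imwrite('pics/st3.png',np.hstack([a,b]))
E
```

```text
[ 0.65390941 -0.10400256  0.21064863] [-0.88659057  0.27701019 -0.29586259]
```

View pics/st3.png

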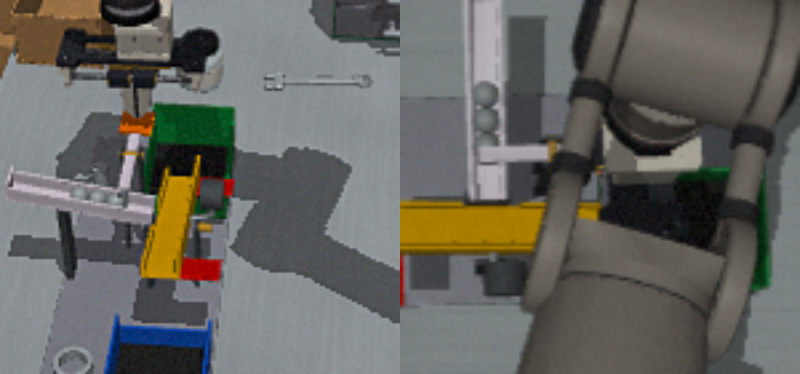

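The fingertips are centred over the paddle. I press down gradually.

Call:
jog_arm --deltas '[0,0,-0.1,0,0,0,0,0,-0.2,0,0,0,0,0,-0.3,0,0,0,0,0,-0.38,0,0,0,0,0,-0.43,0,0,0]'

```text
time: 6.23
tool_pos: [0.6553, -0.1041, 0.1697]
tool_rot: [-3.141, -0.001, 1.602]
contact_force: [-0.2, 1.5, 12.8]
opening: 0.0006
```

Call:
jog_arm --deltas '[0,0,0,0,0,0,0,0,0,0,0,0,0,0,0,0,0,0,0,0,0,0,0,0,0,0,0,0,0,0]'

```text
time: 6.65
tool_pos: [0.6554, -0.1043, 0.1708]
tool_rot: [3.141, -0.0, 1.602]
contact_force: [-1.4, 0.7, 4.6]
opening: 0.0005
```

```bash
python3 - <<'E'
from h import *
s=robot.observe();print(s['tool_pos'],s['contact_force'])
s=robot.read_camera('side')
cv2.imwrite('pics/s4.png',cv2.resize(s[120:260,240:390,::-1],(600,560)))
E
```

```text
[ 0.65543968 -0.1042632   0.1708244 ] [-1.36895256  0.72095463  4.62220643]
```

View pics/s4.png

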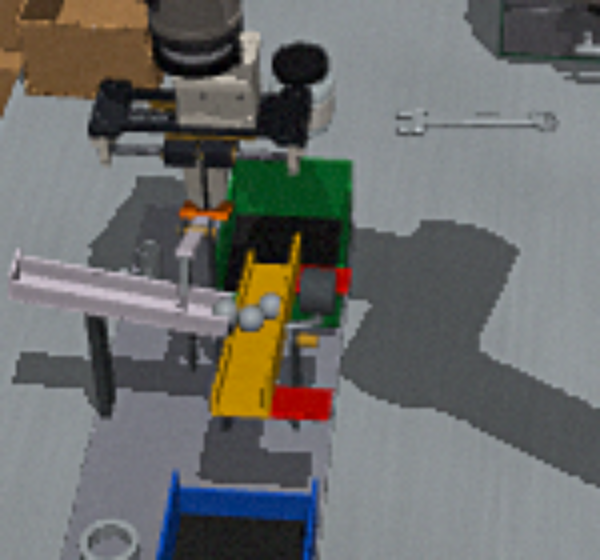

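The gate is open and the balls are rolling onto the seesaw (two at about (250–270, 312), the third at (222,305)). I keep holding.

Call:
jog_arm --deltas '[0,0,0,0,0,0,0,0,0,0,0,0,0,0,0,0,0,0,0,0,0,0,0,0,0,0,0,0,0,0]'

```text
time: 7.12
tool_pos: [0.6555, -0.1044, 0.1707]
tool_rot: [3.142, -0.0, 1.602]
contact_force: [-1.4, 0.3, 4.4]
opening: 0.0003
```

Call:
jog_arm --deltas '[0,0,0,0,0,0,0,0,0,0,0,0,0,0,0,0,0,0,0,0,0,0,0,0,0,0,0,0,0,0]'

```text
time: 7.53
tool_pos: [0.6555, -0.1044, 0.1707]
tool_rot: [3.142, 0.0, 1.602]
contact_force: [-0.7, 0.6, 4.8]
opening: 0.0004
```

Call:
jog_arm --deltas '[0,0,0,0,0,0,0,0,0,0,0,0,0,0,0,0,0,0,0,0,0,0,0,0,0,0,0,0,0,0]'

```text
time: 7.95
tool_pos: [0.6555, -0.1043, 0.1707]
tool_rot: [3.141, -0.0, 1.602]
contact_force: [-1.0, 0.6, 4.0]
opening: 0.0002
```

Call:
jog_arm --deltas '[0,0,0,0,0,0,0,0,0,0,0,0,0,0,0,0,0,0,0,0,0,0,0,0,0,0,0,0,0,0]'

```text
time: 8.37
tool_pos: [0.6555, -0.1044, 0.1708]
tool_rot: [3.141, 0.0, 1.602]
contact_force: [-1.2, 0.6, 4.7]
opening: 0.0004
```

Call:
jog_arm --deltas '[0,0,0,0,0,0,0,0,0,0,0,0,0,0,0,0,0,0,0,0,0,0,0,0,0,0,0,0,0,0]'

```text
time: 8.78
tool_pos: [0.6555, -0.1044, 0.1708]
tool_rot: [3.142, 0.0, 1.602]
contact_force: [-1.3, 0.5, 4.4]
opening: 0.0004
```

Call:
jog_arm --deltas '[0,0,0,0,0,0,0,0,0,0,0,0,0,0,0,0,0,0,0,0,0,0,0,0,0,0,0,0,0,0]'

```text
time: 9.2
tool_pos: [0.6555, -0.1044, 0.1707]
tool_rot: [3.142, 0.0, 1.602]
contact_force: [-0.3, 1.1, 3.9]
opening: 0.0008
```

Call:
jog_arm --deltas '[0,0,0,0,0,0,0,0,0,0,0,0,0,0,0,0,0,0,0,0,0,0,0,0,0,0,0,0,0,0]'

```text
time: 9.62
tool_pos: [0.6555, -0.1044, 0.1708]
tool_rot: [3.141, 0.0, 1.602]
contact_force: [-0.1, 0.4, 4.0]
opening: 0.0006
```

```bash
python3 - <<'E'
from h import *
s=robot.read_camera('side')
cv2.imwrite('pics/s5.png',cv2.resize(s[120:260,240:390,::-1],(600,560)))
E
```

```text
(no output)
```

View pics/s5.png

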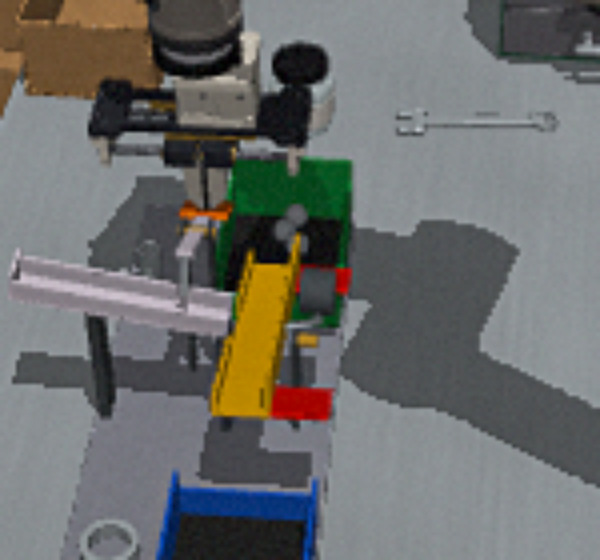

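The chute and trough are empty. Two balls show in the green tray at (297,215) and (285,230), and the third is probably hidden behind the wall. I let go, back off upward and to the right, and check from above.

Call:
jog_arm --deltas '[0,0,0.12,0,0,0,0,0,0.25,0,0,0,0,0,0.45,0,0,0,0,0,0.7,0,0,0,0,0,0.9,0,0,0]'

```text
time: 10.08
tool_pos: [0.6555, -0.1045, 0.2613]
tool_rot: [-3.141, 0.0, 1.602]
contact_force: [0.4, 0.2, 1.0]
opening: 0.0003
```

Call:
jog_arm --deltas '[-0.1,-0.2,0.1,0,0,0,-0.2,-0.4,0.2,0,0,0,-0.35,-0.6,0.2,0,0,0,-0.5,-0.8,0.2,0,0,0,-0.6,-1,0.2,0,0,0]'

```text
time: 10.5
tool_pos: [0.5943, -0.2052, 0.2802]
tool_rot: [-3.141, -0.0, 1.602]
contact_force: [0.3, -0.2, -0.8]
opening: 0.0006
```

Call:
jog_arm --deltas '[-0.1,-0.2,0,0,0,0,-0.2,-0.4,0,0,0,0,-0.35,-0.6,0,0,0,0,-0.5,-0.8,0,0,0,0,-0.6,-1,0,0,0,0]'

```text
time: 10.92
tool_pos: [0.5341, -0.3053, 0.2799]
tool_rot: [-3.14, -0.001, 1.602]
contact_force: [-0.1, -0.4, 0.2]
opening: 0.0004
```

```bash
python3 - <<'E'
from h import *
s=robot.observe();print(s['time'],s['tool_pos'],s['contact_force'])
t=robot.read_camera('top');s=robot.read_camera('side')
a=cv2.resize(s[120:260,240:390,::-1],(350,374));b=cv2.resize(t[100:230,220:420,::-1],(450,374),interpolation=cv2.INTER_CUBIC)
cv2.imwrite('pics/st6.png',np.hstack([a,b]))
c=cv2.resize(t[140:220,340:420,::-1],(560,560),interpolation=cv2.INTER_CUBIC)
cv2.imwrite('pics/t6.png',cv2.convertScaleAbs(c,alpha=1.6,beta=20))
o=((8,150,100),(18,255,255));print(blobs(t,*o,(220,130,420,220)),blobs(s,*o,(270,150,340,250)))
E
```

```text
10.9167 [ 0.53414931 -0.30532703  0.2799362 ] [-0.07747474 -0.36338006  0.19468288]
[([361.15, 157.63], [354, 150, 16, 16, 241])] [([290.97, 165.54], [285, 161, 13, 10, 100])]
```

View pics/st6.png

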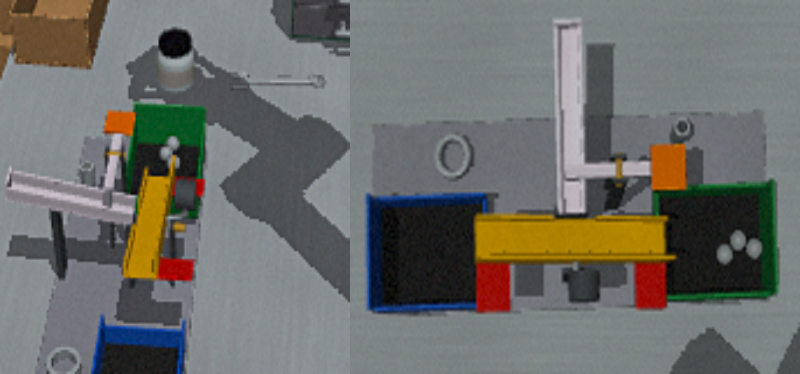

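View pics/t6.png

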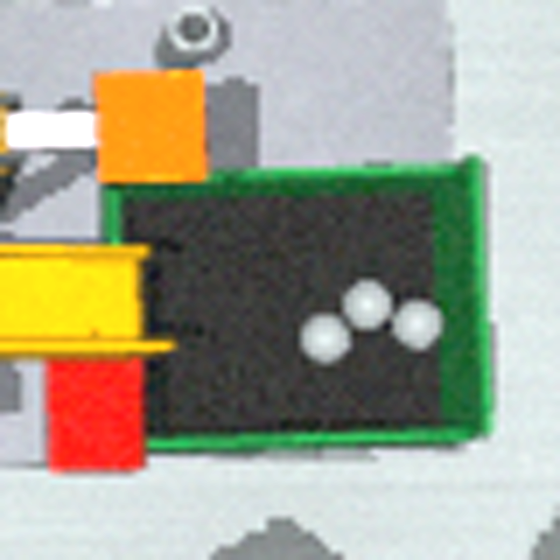

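All three balls lie in the green tray, and the paddle is back at exactly its starting pixels. I wait a little, check the balls are at rest, and hand in.

Call:
jog_arm --deltas '[0,0,0,0,0,0,0,0,0,0,0,0,0,0,0,0,0,0,0,0,0,0,0,0,0,0,0,0,0,0]'

```text
time: 11.43
tool_pos: [0.5359, -0.3036, 0.2807]
tool_rot: [3.142, -0.0, 1.603]
contact_force: [0.1, 0.2, 0.4]
opening: 0.0004
```

Call:
jog_arm --deltas '[0,0,0,0,0,0,0,0,0,0,0,0,0,0,0,0,0,0,0,0,0,0,0,0,0,0,0,0,0,0]'

```text
time: 11.85
tool_pos: [0.5355, -0.3043, 0.2808]
tool_rot: [3.141, 0.0, 1.602]
contact_force: [-0.7, -0.2, -0.3]
opening: 0.0005
```

```bash
python3 - <<'E'
from h import *
p=robot.camera_params('top')
def balls():
    return blobs(robot.read_camera('top'),(0,0,95),(180,60,255),(360,168,404,202),8)
a=balls()
for _ in range(6): b=balls()
print(a);print(b)
o=np.array([.593,.017]);c,s=np.cos(.027),np.sin(.027)
for x in b:
    d=onz(p,x[0],.024)[:2]-o;print(np.round([c*d[0]+s*d[1],-s*d[0]+c*d[1]],3))
if np.allclose([x[0] for x in a],[x[0] for x in b],atol=.3): print(robot.hand_in())
E
```

```text
[([392.18, 183.18], [389, 180, 7, 7, 33]), ([399.34, 186.0], [397, 183, 6, 7, 32]), ([386.19, 187.72], [383, 185, 7, 6, 32])]
[([392.28, 183.19], [390, 180, 6, 7, 32]), ([399.35, 185.9], [397, 183, 6, 7, 31]), ([386.19, 187.72], [383, 185, 7, 6, 32])]
[ 0.003 -0.242]
[-0.007 -0.265]
[-0.011 -0.222]
the job is handed in; nothing more can be done
None
```

I pressed the raised right tab with the shut fingertips, and the seesaw tipped to point at the green tray while all three balls still waited behind the gate. I then held the orange paddle down for about 3.5 s, let go and backed away. The job was handed in at about 12 s of the 48 s allowed.

Last checks before handing in, from the pictures and the arm's readings:
- **Balls:** all three lie in the green tray, at sorter x from -11 to +3 mm and y from -222 to -265 mm. They moved less than 0.1 px over 0.3 s, so they were at rest.
- **Paddle:** it is back at its starting pixels, so the gate has closed.
- **Seesaw:** its left side is up, pointing at the green tray. I judged this by eye from the pictures and did not measure the tilt angle.
- **Bystanders:** those in view (ring, pin, jar and wrench) look to be where they were. I did not measure them, and the piston, spray can and screwdriver were not in my final pictures. The arm's path kept clear of all of them.
- **Arm:** it is clear of everything, with readings at noise level.

No check failed. The only small disagreement was that tab and paddle heights measured 3–5 mm lower than the given values, which did not affect the presses.

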